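# Unlatch and start the teal cassette's bay

## Task

Start the bay that holds the teal X-ray cassette: with the fingertips push that bay's orange latch lever all the way over towards the cassette, then lightly press its green key down and let it come up again. Leave the levers and keys of the other bays alone, do not shift or lift any cassette or anything else on the table, and draw back clear.

Things in the scene. Friction and masses are not known exactly. Their poses are not given: they have to be found in the camera images.
- bay_teal: Fixed bay of the teal cassette: cream control block 120 (x) x 160 (y) x 50 mm high, behind it a low rack (from bay x = 60, 70 high) holding the cassette edge-on (bay x 110 to 330, top 190 above the table). The bays look alike and stand in any order. Origin: under the control block's centre, at the table; x from controls to cassette, y left, z up.
- lever_teal_tip (a point): Centre of the orange ball (26 mm diameter) on the teal bay's latch lever, 55 from its pivot; steel rod 10 thick. The pivot is at bay (0, +42, 72) mm on a grey block 70 (x) x 50 (y), top 75 above the table.
- lever_teal (a joint): Angle of that lever in rad: 0 leans towards the front (bay -x) 0.5 rad from upright, 0.5 is upright, 1.0 is the far stop, leaning towards the cassette (bay +x). Light friction (about 1 N at the ball); stays where it is left.
- key_teal_top (a point): Centre of the top face of the round green push key (26 mm diameter) of the teal bay, at bay (0, -42) mm, about 97 mm above the table when up; the z axis points up.
- key_teal (a joint): Travel of that key in m: 0 up, 0.006 fully down. Sprung: about 1.5 N to start, 5 N fully down; it comes up by itself. Pressed counts from 3.5 mm; more than 25 N damages it.
- teal_front (a point): Middle of the front edge (facing the controls, half-way up) of the loose teal X-ray cassette (teal frame, dark faces), 220 long x 15 thick x 170 mm high, 0.6 kg, standing on its long edge in its bay, its length running from this point along +x, thickness along y. Must stay in its bay.
- bay_yellow: Fixed bay of the yellow cassette: cream control block 120 (x) x 160 (y) x 50 mm high, behind it a low rack (from bay x = 60, 70 high) holding the cassette edge-on (bay x 110 to 330, top 190 above the table). The bays look alike and stand in any order. Origin: under the control block's centre, at the table; x from controls to cassette, y left, z up. Leave alone.
- lever_yellow_tip (a point): Centre of the orange ball (26 mm diameter) on the yellow bay's latch lever, 55 from its pivot; steel rod 10 thick. The pivot is at bay (0, +42, 72) mm on a grey block 70 (x) x 50 (y), top 75 above the table. Leave alone.
- lever_yellow (a joint): Angle of that lever in rad: 0 leans towards the front (bay -x) 0.5 rad from upright, 0.5 is upright, 1.0 is the far stop, leaning towards the cassette (bay +x). Light friction (about 1 N at the ball); stays where it is left. Leave alone.
- key_yellow_top (a point): Centre of the top face of the round green push key (26 mm diameter) of the yellow bay, at bay (0, -42) mm, about 97 mm above the table when up; the z axis points up. Leave alone.
- key_yellow (a joint): Travel of that key in m: 0 up, 0.006 fully down. Sprung: about 1.5 N to start, 5 N fully down; it comes up by itself. Leave alone.
- yellow_front (a point): Middle of the front edge (facing the controls, half-way up) of the loose yellow X-ray cassette (yellow frame, dark faces), 220 long x 15 thick x 170 mm high, 0.6 kg, standing on its long edge in its bay, its length running from this point along +x, thickness along y. Must stay in its bay.
- bay_white: Fixed bay of the white cassette: cream control block 120 (x) x 160 (y) x 50 mm high, behind it a low rack (from bay x = 60, 70 high) holding the cassette edge-on (bay x 110 to 330, top 190 above the table). The bays look alike and stand in any order. Origin: under the control block's centre, at the table; x from controls to cassette, y left, z up. Leave alone.
- lever_white_tip (a point): Centre of the orange ball (26 mm diameter) on the white bay's latch lever, 55 from its pivot; steel rod 10 thick. The pivot is at bay (0, +42, 72) mm on a grey block 70 (x) x 50 (y), top 75 above the table. Leave alone.
- lever_white (a joint): Angle of that lever in rad: 0 leans towards the front (bay -x) 0.5 rad from upright, 0.5 is upright, 1.0 is the far stop, leaning towards the cassette (bay +x). Light friction (about 1 N at the ball); stays where it is left. Leave alone.
- key_white_top (a point): Centre of the top face of the round green push key (26 mm diameter) of the white bay, at bay (0, -42) mm, about 97 mm above the table when up; the z axis points up. Leave alone.
- key_white (a joint): Travel of that key in m: 0 up, 0.006 fully down. Sprung: about 1.5 N to start, 5 N fully down; it comes up by itself. Leave alone.
- white_front (a point): Middle of the front edge (facing the controls, half-way up) of the loose white X-ray cassette (white frame, dark faces), 220 long x 15 thick x 170 mm high, 0.6 kg, standing on its long edge in its bay, its length running from this point along +x, thickness along y. Must stay in its bay.
- cleaner_center (a point): Centre (half-way up) of a loose white cleaner bottle, 60 diameter x 190 mm high, upright. Leave alone.
- tape_center (a point): Centre (half-way up) of a loose blue roll of tape, 72 diameter x 25 mm high, lying flat. Leave alone.
- driver: Loose screwdriver lying flat on the table, 200 mm long, handle 26 mm thick, its length along its x, origin at mid-length on the table. Leave alone.
Not all that is in view belongs to the job. Of the things shaped like the part that bears cleaner_center, the white one is meant.

How it is judged:
By the outcome, as a careful person would: the job done as asked, in the order asked, and still so for the second after the job is handed in, with the robot touching nothing.
It also fails if it takes over 37 s, if anything falls off the work surface, if the arm or the gripper's body presses on something with over 40 N, if the wrist force passes 120 N, or if a joint passes its speed limit or range.

## Robot

A 7-joint arm with a two-finger parallel gripper is mounted at the origin on the work surface. World frame = base frame: x ahead of the robot, y to its left, z up, the work surface at z = 0. Lengths are in mm, angles in rad, forces in N, time in s.
With the tool pointing down it reaches from about 400 to 875 mm from the base axis. Payload 19.3 kg.
Tool frame: the origin (TCP) lies at the very end of the fingers, on their centre line; the grasp point (between the pads) lies 19 mm behind it (grip_point_offset is the z of the grasp point in the tool frame, in mm); z points along the fingers, y is the line along which they close (so a half turn about z gives the same grasp; the last joint's range is limited). The gripper opens to 85 mm and grips with 20 to 120 N. Pads are 22 mm wide; open, the fingers measure 114 mm over their backs; the gripper's body (76 mm by 85 mm) begins 54 mm behind the grasp point. The pads swing forward as they close: fully open they stand 13 mm farther back than shut.
Start: joints at [1.058, 0.521, -0.036, 1.599, 0.021, 1.021, -0.113], TCP at [267.767, -564.726, 231.291] pointing down, gripper open.
Joint ranges: [-2.91, 2.91], [-0.3, 2.13], [-1.5, 1.42], [0.17, 2.43], [-1.26, 4.41], [0.16, 1.93], [-2.52, 2.52]. Speed limits (rad/s): [1.89, 1.89, 2.39, 2.39, 3.01, 3.01, 3.01].

## Interface

Orientations are given as a 3x3 rotation matrix whose columns are the frame's x, y, z axes.
In Python, from workcell import movep, movel, goto_joints, open_gripper, clamp, wait, inverse_kinematics, read_state, camera, PlanningError, finish_job, grip_point_offset gives the robot as it stands. Calls block until the motion is done:
- movep(position, orientation): joint-space move of the TCP to a pose.
- movel(position, frame=None, max_speed=150, guard=None): straight line of the TCP; frame=None keeps the orientation; max_speed is the mean speed in mm/s. With guard (N) it stops when the force on the tool has changed by that much, and returns True; else False.
- goto_joints(angles): joint-space move.
- open_gripper() and clamp(): open the fingers fully, or close them until they stop; the grip force is fixed at half the most.
- wait(seconds).
- inverse_kinematics(position, orientation): joint angles nearest the present ones, or None.
- read_state(): the state.
- camera(name): name is "side" or "top" or "wrist"; returns a dict with "image" (400x640x3 uint8, blue, green, red), "range_z" (400x640 float32, mm along the optical axis (not along the pixel's ray), 0 where there is no reading), "fx", "fy", "cx", "cy" (pixels), "cam_to_world" (4x4, takes a point from camera to world coordinates). Camera axes: x right, y up, looking along -z (the intrinsics and any distortion apply to the point x, -y, -z); pixel columns grow to the right and rows downward; lengths in mm; the calibration is good to about 2 mm. A picture is of the moment at which its call begins.
A pose or a line that the arm cannot do raises PlanningError and nothing moves.
- finish_job(): hands the job in; it is judged then, once.
The state is a dict: "time": time; "qpos": joint angles; "qvel": joint speeds; "joint_efforts": joint torques, N m; "eef_pos": TCP position; "tool_rot": TCP orientation; "ft_force": force on the tool from outside, world axes, zero at the start; "torque": the same for the moment, N m; "finger_gap": finger opening in mm; "gripper_force": force on a finger pad.
Only numpy, scipy, OpenCV 4.12 (cv2) and the standard library are available. Lean on these libraries where they do the work, as an engineer would, in place of code of your own. Each camera call takes 0.05 s, during which the arm holds its last target. There are 200 camera calls.

## Working session

There is one attempt and no reset: what is moved stays moved. The work goes in short steps, each a Python script; the robot and the scene stay as the last script left them, time stands still between calls to the robot, and variables do not carry over. Pictures are saved under pics/ and viewed, at most 10 in all, crops included, and the job is handed in when it is done.

```bash
ls; mkdir -p pics
python3 - <<'E'
from workcell import *
import cv2,numpy as np,pickle
d={}
for n in ("top","side"):
    c=camera(n); d[n]=c; cv2.imwrite(f"pics/{n}0.png",c["image"]); print(n,c["fx"],c["fy"],c["cx"],c["cy"],np.round(c["cam_to_world"],3).tolist(),[k for k in c])
pickle.dump(d,open("cams.pkl","wb"))
s=read_state();print(s["time"],s["tool_rot"],s["finger_gap"],s["eef_pos"])
E
```

```text
pics
top 366.6163923108709 366.6163923108709 317.7843549373273 193.9352757358325 [[-0.012, 0.992, -0.127, 360.477], [-1.0, -0.014, -0.014, -22.238], [-0.015, 0.127, 0.992, 1274.497], [0.0, 0.0, 0.0, 1.0]] ['image', 'range_z', 'fx', 'fy', 'cx', 'cy', 'cam_to_world']
side 404.60625390690063 404.60625390690063 318.2823947908083 202.4955337515288 [[-0.863, 0.357, -0.358, 53.925], [-0.505, -0.633, 0.586, 726.231], [-0.017, 0.686, 0.727, 1047.118], [0.0, 0.0, 0.0, 1.0]] ['image', 'range_z', 'fx', 'fy', 'cx', 'cy', 'cam_to_world']
0.1 [[ 9.03539217e-01  4.28505081e-01 -5.28330601e-04]
 [ 4.28505397e-01 -9.03538775e-01  8.98365249e-04]
 [-9.24131106e-05 -1.03810075e-03 -9.99999457e-01]] 85.24303394460816 [ 267.63199258 -564.47068706  230.78658359]
```

View pics/top0.png

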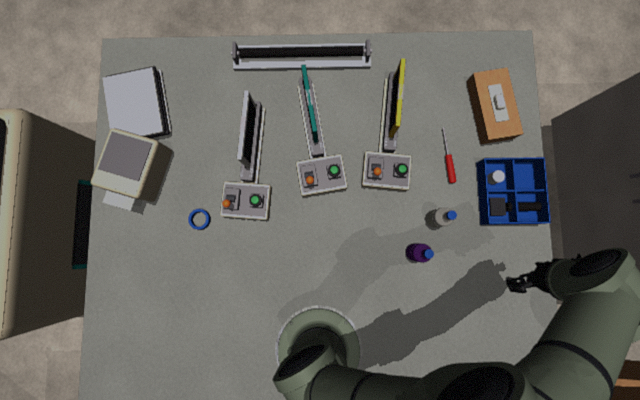

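View pics/side0.png

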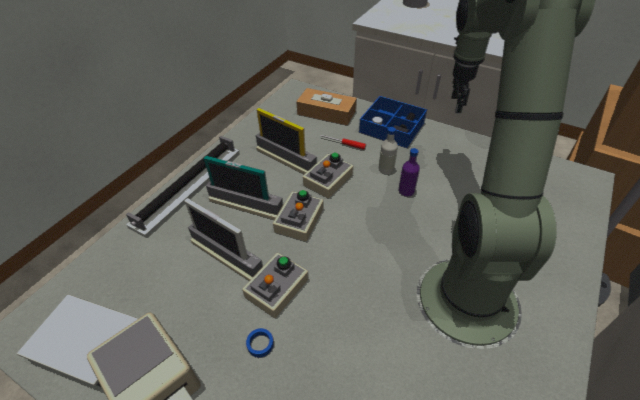

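The top view shows three candidate bays:

| Cassette | Cassette pixel | Lever pixel | Key pixel |
|---|---|---|---|
| White | (245,135) | (229,203) | (255,200) |
| Teal | (312,110) | (310,180) | (334,170) |
| Yellow | (398,95) | (377,171) | (402,169) |

I choose the middle bay, which holds the teal cassette. In the side view its ball is at about (299,207) and its key at about (303,195). Next I'll measure it and check a close crop.

```bash
cat > h.py <<'E'
import cv2,numpy as np
def ray(c,u,v):
    T=c["cam_to_world"]; d=T[:3,:3]@np.array([(u-c["cx"])/c["fx"],-(v-c["cy"])/c["fy"],-1]); return T[:3,3],d
def onz(c,u,v,z):
    o,d=ray(c,u,v); return o+d*(z-o[2])/d[2]
def tri(r):
    A=0;b=0
    for o,d in r:
        d=d/np.linalg.norm(d);P=np.eye(3)-np.outer(d,d);A=A+P;b=b+P@o
    p=np.linalg.solve(A,b); return p,[np.linalg.norm((np.eye(3)-np.outer(d,d)/(d@d))@(p-o)) for o,d in r]
def cents(c,lo,hi,box,amin=8):
    x0,y0,x1,y1=box
    m=cv2.inRange(cv2.cvtColor(c["image"],cv2.COLOR_BGR2HSV),lo,hi); k=np.zeros_like(m);k[y0:y1,x0:x1]=m[y0:y1,x0:x1]
    n,l,s,ce=cv2.connectedComponentsWithStats(k); return [(*ce[i],s[i,4]) for i in range(1,n) if s[i,4]>=amin],k
E
python3 - <<'E'
import pickle,numpy as np,cv2
from h import *
d=pickle.load(open("cams.pkl","rb")); t,s=d["top"],d["side"]
G=((45,120,60),(75,255,255)); O=((5,150,120),(18,255,255)); TE=((80,100,40),(97,255,255))
bt=(290,50,350,200); bs=(195,150,330,245)
R={}
for n,c in (("g",G),("o",O)):
    a,_=cents(t,*c,bt); b,_=cents(s,*c,bs); print(n,np.round(a,1).tolist(),np.round(b,1).tolist())
    a=max(a,key=lambda q:q[2]);b=max(b,key=lambda q:q[2])
    p,e=tri([ray(t,*a[:2]),ray(s,*b[:2])]); print(p.round(1),np.round(e,1))
    if n=='g': print("onz",onz(t,*a[:2],95),onz(s,*b[:2],95))
_,m=cents(t,*TE,bt); ys,xs=np.nonzero(m)
# rim at z=190
z=t["range_z"]; P=[]
for u,v in zip(xs,ys):
    o,dd=ray(t,u,v); P.append(o+dd*z[v,u])
P=np.array(P);P=P[P[:,2]>175]; q=P[:,:2]; mu=q.mean(0); w=np.linalg.svd(q-mu)[2][0]; w=w*np.sign(w[0])
print("teal top",len(P),mu,"yaw",np.arctan2(w[1],w[0]),((q-mu)@w).min(),((q-mu)@w).max(),P[:,2].mean())
# cream block: depth points z 40..60 near
vv,uu=np.mgrid[140:210,285:360]; W=[]
for u,v in zip(uu.ravel(),vv.ravel()):
    o,dd=ray(t,u,v); W.append(o+dd*z[v,u])
W=np.array(W); W=W[(W[:,2]>40)&(W[:,2]<60)]
r=cv2.minAreaRect(W[:,:2].astype(np.float32)); print("block",r)
cv2.imwrite("pics/crop.png",np.hstack([cv2.resize(t["image"][50:210,270:370],(400,600)),cv2.resize(s["image"][150:250,200:330],(400,308))[:, :] if 0 else cv2.copyMakeBorder(cv2.resize(s["image"][150:250,200:330],(400,308)),0,292,0,0,cv2.BORDER_CONSTANT)]))
E
```

```text
g [[333.6, 169.4, 54.0]] [[302.3, 192.8, 36.0]]
[593.3 -58.6  89.6] [0.7 0.7]
onz [591.55870758 -58.74845691  95.        ] [590.9442339  -53.95695145  95.        ]
o [[309.2, 179.2, 39.0]] [[326.0, 162.8, 26.0], [298.9, 205.4, 36.0]]
[555.7  20.6 121.8] [0.2 0.2]
teal top 260 [794.0608839   16.83108869] yaw 0.14755808598830183 -434.6158164224377 115.33601961352565 192.6918382658224
block ((611.872802734375, -12.852401733398438), (171.82452392578125, 159.64378356933594), 9.045931816101074)
```

View pics/crop.png

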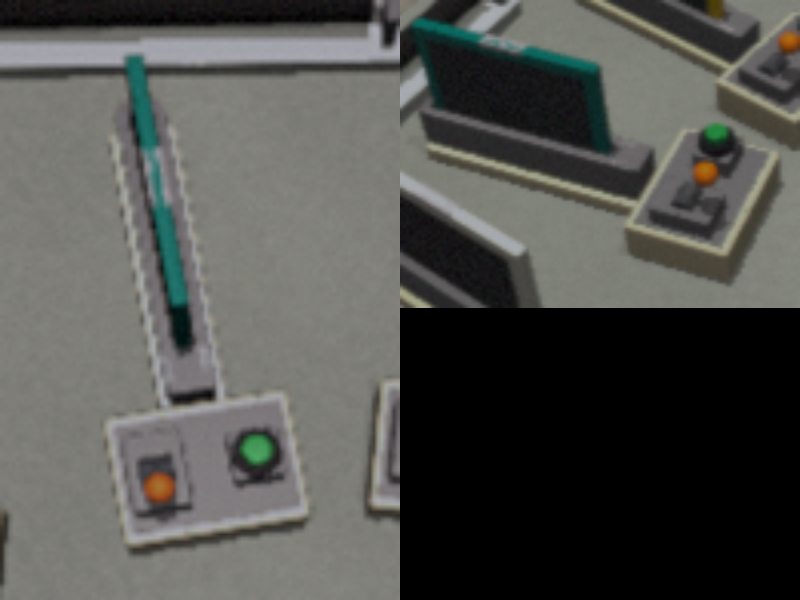

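The crop confirms the middle bay: teal cassette, orange ball leaning to the front at crop (158,487), and green key at crop (257,450). Both fit the bay geometry at a yaw of about 0.145. I'll raise the arm, close the fingers, move above the bay and refine the pose with the wrist camera.

Run:
```python
from workcell import *
from h import *
import pickle
clamp()
s=read_state(); p=s["eef_pos"]; movel([p[0],p[1],340])
y=0.145; R=np.array([[np.cos(y),np.sin(y),0],[np.sin(y),-np.cos(y),0],[0,0,-1]])
movep([530,-20,340],R)
s=read_state(); print(s["time"],s["eef_pos"],s["finger_gap"],s["ft_force"])
c=camera("wrist"); cv2.imwrite("pics/w1.png",c["image"]); pickle.dump(c,open("w1.pkl","wb")); print(c["fx"],np.round(c["cam_to_world"],3).tolist())
for n,lo,hi in (("g",(45,120,60),(75,255,255)),("o",(5,150,120),(18,255,255))):
    a,_=cents(c,lo,hi,(0,0,640,400),60)
    for q in a: print(n,np.round(q,1),onz(c,q[0],q[1],96 if n=="g" else 120.3).round(1))
```

```text
3.9083 [530.05683328 -20.83665853 339.90830425] -0.19346427850642786 [-0.30379972 -0.01167709  0.57230878]
337.1022273028962 [[0.143, 0.955, 0.258, 594.967], [-0.99, 0.138, 0.038, -10.449], [0.001, -0.261, 0.965, 481.859], [0.0, 0.0, 0.0, 1.0]]
g [354.1 120.9 395. ] [592.  -57.3  96. ]
g [545.5 148.9 471. ] [ 592.7 -278.2   96. ]
g [119.6 171.6 359. ] [496.9 201.   96. ]
o [277.5 146.4 405. ] [554.6  21.6 120.3]
o [482.4 152.8 426. ] [ 579.2 -195.9  120.3]
o [ 23.7 177.5 455. ] [481.7 290.9 120.3]
```

View pics/w1.png

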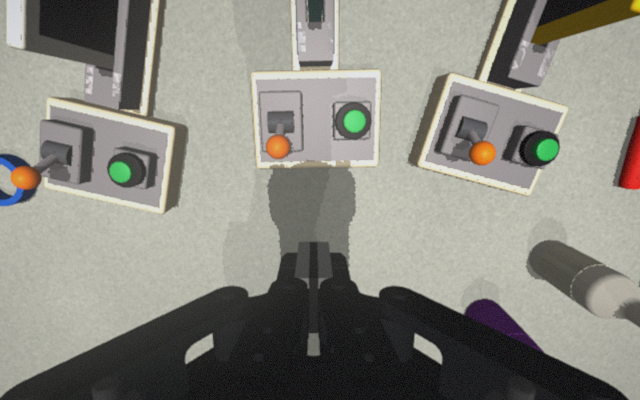

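The wrist view shows the teal bay in the centre, with the ball at (277,146) and the key at (354,121). Its positions agree with the other cameras to about 2 mm. Now I'll push the lever.

Run:
```python
from workcell import *
from h import *
y=0.14; R=np.array([[np.cos(y),np.sin(y),0],[np.sin(y),-np.cos(y),0],[0,0,-1]]); ex=R[:,0]
b=np.array([555,21.2,0])
at=lambda d,z:(b+ex*d+[0,0,z])
movep(at(-42,200),R); movel(at(-42,109),max_speed=100)
f0=read_state()["ft_force"]
hit=movel(at(52.8-24+10,109),max_speed=35,guard=6)
s=read_state(); print(hit,s["time"],(s["eef_pos"]-b)@ex,s["eef_pos"],s["ft_force"]-f0)
c=camera("wrist"); cv2.imwrite("pics/w2.png",c["image"])
c=camera("side"); 
a,_=cents(c,(5,150,120),(18,255,255),(195,170,330,245)); print(a)
```

```text
True 7.3917 26.345578883900032 [581.09402082  24.83229721 108.30981556] [-1.19323087  0.27212649  1.52621406]
[]
```

View pics/w2.png

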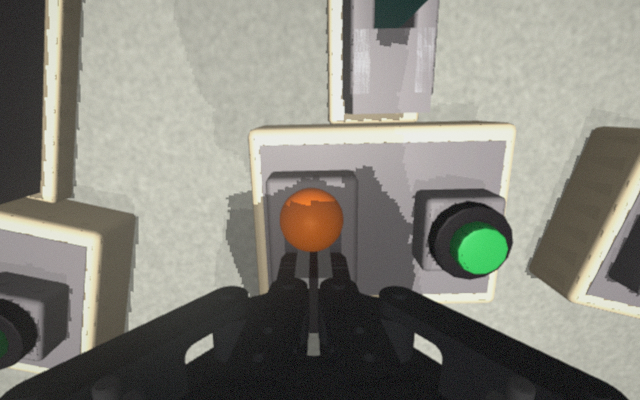

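The ball at (312,220) sits in front of the fingers, leaning to the cassette side. The guard tripped about where the stop should be. I'll push a little harder to confirm the stop, then back off and measure the ball.

Run:
```python
from workcell import *
from h import *
y=0.14; R=np.array([[np.cos(y),np.sin(y),0],[np.sin(y),-np.cos(y),0],[0,0,-1]]); ex=R[:,0]
b=np.array([555,21.2,0])
at=lambda d,z:(b+ex*d+[0,0,z])
f0=read_state()["ft_force"]
hit=movel(at(36,109),max_speed=20,guard=12)
s=read_state(); print(hit,s["time"],(s["eef_pos"]-b)@ex,s["ft_force"]-f0)
movel(at(5,109),max_speed=100); movel(at(-25,230),max_speed=150)
c=camera("wrist"); cv2.imwrite("pics/w3.png",c["image"])
for n,lo,hi,z in (("g",(45,120,60),(75,255,255),96),("o",(5,150,120),(18,255,255),120.3)):
    a,_=cents(c,lo,hi,(0,0,640,400),150)
    for q in a:
        P=onz(c,q[0],q[1],z); print(n,np.round(q,1),P.round(1),(P-b)@ex)
print(read_state()["time"])
```

```text
True 7.75 26.33877260542185 [-0.95029576  0.85025542 -1.10730249]
g [417.5 129.9 791. ] [592.1 -57.   96. ] 25.80350357847584
g [ 93.3 200.3 651. ] [497. 201.  96.] -32.38533701198348
o [311.9  96.6 979. ] [604.6  29.8 120.3] 50.29461503668589
o [606.6 175.8 979. ] [ 579.2 -198.3  120.3] -6.710451558467798
9.15
```

The ball moved about 51 of the expected 53 mm, which is within measurement error. Since time allows, I'll do one more firmer push to be sure it is at the stop.

Run:
```python
from workcell import *
from h import *
y=0.145; R=np.array([[np.cos(y),np.sin(y),0],[np.sin(y),-np.cos(y),0],[0,0,-1]]); ex=R[:,0]
b=np.array([555,21.6,0])
at=lambda d,z:(b+ex*d+[0,0,z])
movel(at(-5,112),max_speed=150)
f0=read_state()["ft_force"]
for g,tgt in ((3,45),(20,45)):
    hit=movel(at(tgt,112),max_speed=25,guard=g)
    s=read_state(); print(hit,s["time"],(s["eef_pos"]-b)@ex,s["ft_force"]-f0)
movel(at(5,112),max_speed=100); movel(at(-25,230),max_speed=150)
c=camera("wrist"); cv2.imwrite("pics/w4.png",c["image"])
a,_=cents(c,(5,150,120),(18,255,255),(0,0,640,400),150)
for q in a:
    P=onz(c,q[0],q[1],120.3); print(np.round(q,1),P.round(1),(P-b)@ex)
print(read_state()["time"])
```

```text
True 11.3417 26.247342279774564 [-1.35717264  1.31346264  0.46667462]
True 11.6583 26.29025640528768 [-2.00416915  0.76389852  0.28219724]
[312.3  95.5 985. ] [604.6  29.8 120.3] 50.255818056938246
[607.1 174.9 974. ] [ 579.1 -198.3  120.3] -7.911869594240799
13.0333
```

View pics/w4.png

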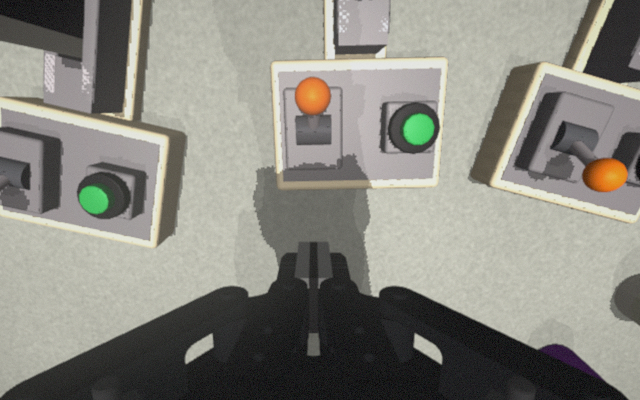

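The lever at (312,96) leans to the cassette, and the stop held at the same place with the 20 N guard, so it is fully over. Now the key press at (592,-57).

Run:
```python
from workcell import *
from h import *
y=0.145; R=np.array([[np.cos(y),np.sin(y),0],[np.sin(y),-np.cos(y),0],[0,0,-1]])
k=[592,-57.2]
movel([k[0],k[1],230],frame=R); movel([*k,106],max_speed=100); wait(0.3)
f0=read_state()["ft_force"]
z=106
while z>88:
    z-=1
    movel([*k,z],max_speed=15)
    s=read_state(); f=(s["ft_force"]-f0)[2]; print(z,round(s["eef_pos"][2],2),round(f,2))
    if f>5.5: break
wait(0.2); s=read_state(); print("end",s["time"],s["eef_pos"],s["ft_force"]-f0)
```

```text
105 104.94 1.08
104 103.93 -0.42
103 102.94 -0.12
102 101.95 -0.12
101 100.93 -0.27
100 99.94 -0.59
99 98.95 -0.24
98 97.95 -0.25
97 97.02 1.1
96 96.04 1.49
95 95.02 3.81
94 94.02 1.8
93 93.02 3.64
92 92.01 5.14
91 91.07 5.73
end 19.475 [592.07455229 -57.2133342   91.09577107] [ 0.64476123 -0.19505549  6.49453229]
```

The key is fully down: about 6 mm of travel at about 6 N. I'll release it, draw back and check.

Run:
```python
from workcell import *
from h import *
movel([592,-57.2,110],max_speed=40); movel([592,-57.2,230],max_speed=150)
y=0.145; R=np.array([[np.cos(y),np.sin(y),0],[np.sin(y),-np.cos(y),0],[0,0,-1]])
movel([500,-40,330],frame=R)
c=camera("wrist"); t=camera("top"); s=camera("side")
for n,lo,hi,z in (("g",(45,120,60),(75,255,255),96),("o",(5,150,120),(18,255,255),120.3)):
    for q in cents(c,lo,hi,(0,0,640,400),60)[0]: print(n,np.round(q,1),onz(c,q[0],q[1],z).round(1))
cv2.imwrite("pics/w5.png",np.vstack([c["image"][:260],s["image"][80:320]]))
print(read_state()["time"],read_state()["ft_force"])
```

```text
g [342.5  89.5 437. ] [592.  -57.3  96. ]
g [544.  120.3 521. ] [ 592.3 -278.3   96. ]
g [ 96.6 143.9 408. ] [496.9 200.9  96. ]
o [257.8  60.4 517. ] [604.8  30.  120.3]
o [477.2 121.8 489. ] [ 579.4 -195.7  120.3]
o [  2.5 149.4 114. ] [481.5 282.4 120.3]
22.2667 [-0.69084069 -0.38449756 -0.79220367]
```

View pics/w5.png

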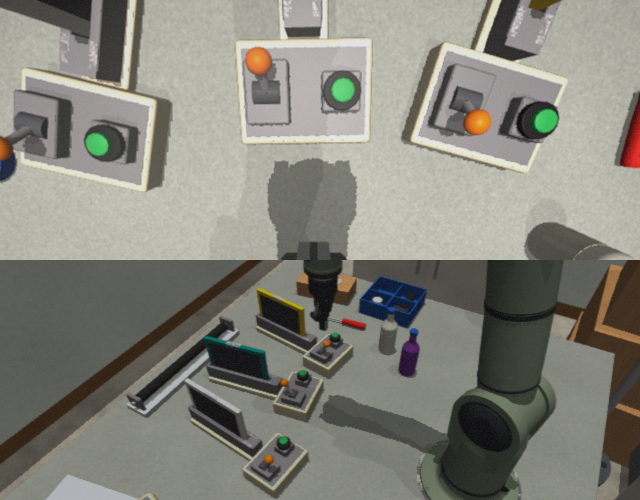

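The teal lever at (258,60) is over towards the cassette and the key at (342,90) is up again. The other bays and the cassettes look unchanged and the gripper is clear.

```bash
python3 -c "
from workcell import *
print(finish_job())"
```

```text
the job is handed in; nothing more can be done
None
```

The job is handed in at about 22 of the 37 s: the teal bay's lever is against its far stop, its key was pressed about 6 mm at about 6 N and looks up again, nothing else looked moved in the last images, and the arm is drawn back clear.

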